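# Roll a shaft into its vee fixture and clamp it

## Robot

A 7-joint arm with a two-finger parallel gripper is mounted at the origin on the work surface. World frame = base frame: x ahead of the robot, y to its left, z up, the work surface at z = 0. Lengths are in m, angles in rad, forces in N, time in s.
With the tool pointing down it reaches from about 0.35 to 0.9 m from the base axis. Payload 19.9 kg.
Tool frame: the origin (TCP) lies on the front face of the gripper's body, between the roots of the fingers; the fingertips stand 97 mm ahead of it and the grasp point (between the pads) lies 78 mm ahead of it; z points along the fingers, y is the direction in which the jaws open and shut (so a half turn about z gives the same grasp; the last joint's range is limited). The gripper opens to 94 mm and grips with 3 to 60 N. Pads are 16 mm wide; open, the fingers measure 119 mm over their backs; the gripper's body (75 mm by 177 mm) begins 78 mm behind the grasp point.
Start: joints at [1.296, 0.417, -0.01, 1.614, 0.005, 1.111, -0.053], TCP at [0.144, -0.608, 0.303] pointing down, gripper open.
Joint ranges: [-2.81, 2.81], [-0.39, 2.02], [-1.27, 1.25], [0.06, 2.57], [-1.19, 4.33], [0.19, 2], [-2.82, 2.82]. Speed limits (rad/s): [1.89, 1.89, 2.39, 2.39, 3.01, 3.01, 3.01].

## Interface

Orientations are given as a unit quaternion [x, y, z, w].
In Python, from station import monitor, cams, order gives the robot as it stands. The module is installed in compiled form; this text tells all that it offers.
- The arm moves only by the tool servo_tool, never from a script. Its argument "rows" is one flat list of numbers, 7 for each row, row after row: the gripper command: -1 is fully open, 1 is shut, values between are in proportion, then the shift along the tool's x, y, z scaled (see below), then the turn, a rotation vector about the tool's x, y, z scaled (see below). A call has 1 to 10 rows; each row is the pose to reach, as a shift and turn from the pose commanded when the call began, along the tool's axes at that moment; what a row does not reach only later rows make up. The controller multiplies each number of a shift by 0.8 m and each number of a turn by 90 degrees. A row lasts 1/10 s, in which the tool goes at most 50 mm and 8.59 degrees, less where a joint would pass 70% of its speed; a pose out of reach is approached as far as the arm can. A call with a number of a shift or a turn outside -1 to 1 is refused whole. A call with a gripper value outside its range is refused whole. The fingers move at their own pace and stop on an object; "squeeze" is the grip in N (left out, the last holds). Time passes only in rows, so rows that repeat a pose let the fingers close. It gives the time, the measured TCP pose, the force and the opening at its end, in the units of the state.
- monitor.sense(): the state, without advancing time (a new reading comes with each control period).
- cams.grab_frame(name): name is "scene" or "side" or "wrist"; returns a dict with "pixels" (384x512x3 uint8, blue, green, red), "fovy" (degrees; the focal length in pixels is half the picture's height over the tangent of half this angle, whatever the lens; pixels are square), "cx", "cy" (the principal point, pixels), "xyz" and "attitude" of the camera in the world; the wrist camera has in their place "hand_eye" (4x4, takes a point from camera to tool coordinates, whose origin is the TCP and whose axes are the flange's). Camera axes: x right, y down, z forward; pixel columns grow to the right and rows downward; lengths in m; the calibration is good to about 2 mm. A picture is of the moment at which its call begins: read the wrist's pose just before it. There is no depth.
- order.sign_off(): hands the job in, once; it reports no verdict.
Trained networks look in a picture, given as the dict that the camera call returned (one of the last four; its "shot" number tells which), for a name from the list of things; names that differ only in an ending like _2 or _b are one class to them, and where a whole thing is asked for, a point or a joint stands for the part that bears it (a point fixed in the world has none). Each returns a list of dicts, best first, with "conf" (0 to 1); they miss things now and then, are a little off and sometimes report something else, mostly with a low value. They report only what shows in the picture. A call takes as long as a camera call.
- cams.spot_in(label, picture): "point" ([column, row] in pixels, amid what is visible of it).
The state is a dict: "time_s": time; "joint_positions": joint angles; "joint_velocities": joint speeds; "tau": joint torques, N m; "tcp_pos": TCP position; "ee_rot": TCP orientation; "ft_force": force on the tool from outside, world axes, zero at the start; "moment": the same for the moment, N m; "opening": opening from 0.0 (shut) to 1.0 (fully open).
Only numpy, scipy, OpenCV 4.12 (cv2) and the standard library are available. Lean on these libraries where they do the work, as an engineer would, in place of code of your own. Each camera call takes 0.05 s, during which the arm holds its last target.

## Task

Roll the round bar up the fixture's ramp, without lifting it off the rails, so that it drops over the crest into the two vees, and let go so that it centres itself. Then swing the hold-down strap over and press it down until its ball end firmly grips the bar, pressing gently enough not to mark it; leave it clamped and leave the other things on the bench alone.

Things in the scene. Friction and masses are not known exactly. Their poses are not given: they have to be found in the camera images.
- fixture: Vee fixture bolted to the bench, yaw within 0.3 rad. Origin on the bench top under the bottom of the vees; x points from the loading ramp to the vees and on to the strap hinge, y along the vees, z up. Dark base plate 200 (x -114 to +86) x 150 x 10 mm; on it two equal steel rails 16 mm wide, centred at y = -52 and +52 mm, with 88 mm free between them and only the base plate below.
- crest (a point): Mid-way between the rails' crests, fixture x = -20, z = 46.5 mm. Each rail: an 8 mm thick upright lip ending at x = -95.6, its top at z = 50.6; from it (z = 38.6) a ramp rises at 6 degrees to the crest; then the vee. A shaft left on the ramp rolls back to the lips; once its axis is past the crest it rolls down into the vees by itself.
- vee_seat (a point): Where the shaft's axis lies when seated in the vees: fixture x = 0, y = 0, z = 52 mm. The two vees are 90 degrees, bottom at z = 26.5 mm; the near face starts at the crest, the far face climbs to x = 34, z = 60.5 mm.
- shaft: Loose plain round aluminium bar, smooth and oily (friction about 0.35), 36 mm in diameter, 170 mm long, about 0.5 kg. Origin at its centre, y along its axis (x and z turn as it rolls). Starts lying across both rails at the low end of the ramp against the lips, axis at fixture x = -78, z = 58.6 mm, its middle up to 12 mm off the fixture's middle along y.
- strap_hinge (a point): The hold-down strap's hinge axis, fixture x = 60, y = 0, z = 86 mm, parallel to the fixture's y, between two cheeks 44 mm over all along y, up to z = 98 mm.
- strap (a joint): Strap angle, rad: 0 = level, pointing to -x over the vees; grows as it opens, 1.57 = upright; starts at 1.40 to 1.65. The stiff hinge stays where it is left; it takes 6 N at the tab to move. The strap: a dark steel bar 22 mm wide, 10 mm thick, centred on the hinge axis, ending in a tab 44 mm wide (along y), 90 to 124 mm from the hinge.
- strap_tab (a point): Middle of the tab's upper face (the +x face when the strap is upright), 107 mm from the hinge axis, 5 mm off the strap's centre line. Once the ball end is on the shaft, a push down of 11 to 20 N here (6 N of it moves the hinge) clamps well and stays when released; under 9 N leaves it loose, above 28 N marks the shaft.
- spindle_boss (a point): Top of the round boss (16 mm across, 12 mm above the strap's centre line) 60 mm from the hinge. Under it a spindle with a 12 mm ball end stands out of the strap's underside and comes down on top of the shaft. It is screwed in differently each time: the ball meets the seated shaft at any strap angle from -0.10 to +0.10 rad, so this must be felt.
- spray_can: yellow spray can with a white cap, 58 mm across, about 170 mm high, standing; origin under its centre. A bystander: leave alone
- wrench: steel spanner lying flat beside the fixture; origin on its underside at the middle. A bystander: leave alone
- parts_tray: open green plastic tray 120 x 160 x 50 mm; origin under its centre. A bystander: leave alone
- spare_block: spare steel vee block 60 x 50 x 42 mm, empty; origin under its centre. A bystander: leave alone

How it is judged:
By the outcome, as a careful person would: the job done as asked, in the order asked, and still so for the second after the job is handed in, with the robot touching nothing.
It also fails if it takes over 54 s, if anything falls off the work surface, if the arm or the gripper's body presses on something with over 40 N, if the wrist force passes 120 N, or if a joint passes its speed limit or range.

## Working session

There is one attempt and no reset: what is moved stays moved. The work goes in short steps, Python scripts to look and compute and a tool call to move; the robot and the scene stay as the last step left them, time stands still between calls to the robot, and variables do not carry over. Pictures are saved under pics/ and viewed, and the job is handed in when it is done.

Besides the shell and the picture viewer there is one more tool, called after "Emit:" as name(argument=value, ...) on one line, values as JSON. servo_tool: Moves the arm, as the interface text tells. Shifts and turns lie within -1 to 1; 1 stands for 0.8 m of shift or 90 degrees of turn. Its arguments: {"type":"object","properties":{"rows":{"type":"array","items":{"type":"number","minimum":-1,"maximum":1}},"squeeze":{"type":"number"}},"required":["rows"]}

```bash
mkdir -p pics; cat > h.py <<'E'
import numpy as np, cv2
from scipy.spatial.transform import Rotation as R
from station import monitor, cams, order
def cam(f):
    if 'hand_eye' in f:
        s=monitor.sense(); T=np.eye(4); T[:3,:3]=R.from_quat(s['ee_rot']).as_matrix(); T[:3,3]=s['tcp_pos']
        T=T@np.array(f['hand_eye'])
    else:
        T=np.eye(4); T[:3,:3]=R.from_quat(f['attitude']).as_matrix(); T[:3,3]=f['xyz']
    fl=f['pixels'].shape[0]/2/np.tan(np.radians(f['fovy'])/2)
    return T,fl,f['cx'],f['cy']
def ray(c,uv):
    T,fl,cx,cy=c; d=np.array([(uv[0]-cx)/fl,(uv[1]-cy)/fl,1.]); return T[:3,3],T[:3,:3]@d
def atz(c,uv,z):
    o,d=ray(c,uv); return o+d*(z-o[2])/d[2]
def proj(c,p):
    T,fl,cx,cy=c; q=(np.asarray(p)-T[:3,3])@T[:3,:3]; return np.stack([cx+fl*q[...,0]/q[...,2],cy+fl*q[...,1]/q[...,2]],-1)
E
python3 - <<'E'
from h import *
s=monitor.sense(); print(s)
for n in ['scene','side','wrist']:
    f=cams.grab_frame(n); c=cam(f); cv2.imwrite(f'pics/{n}0.png',f['pixels']); print(n,f['fovy'],c[0].round(3).tolist(),f['cx'],f['cy'])
    for l in ['fixture','shaft','strap','strap_tab','spindle_boss','spray_can','wrench','parts_tray','spare_block']:
        r=cams.spot_in(l,f); print(l,[(np.round(x['point'],1).tolist(),round(x['conf'],2)) for x in r[:2]])
E
```

```text
{'time_s': 0.0, 'joint_positions': array([ 1.29652473,  0.41794546, -0.01031766,  1.61416214,  0.00469441,
        1.11067549, -0.05298627]), 'joint_velocities': array([-0.00098252,  0.00012593, -0.00163409,  0.00027116, -0.00103797,
        0.00076239,  0.00107857]), 'tau': array([ 1.93927292e-03, -8.51240945e+01,  6.38985615e-01, -4.25985789e+01,
       -4.89738851e-02,  1.85640069e-02,  9.11543293e-05]), 'tcp_pos': array([ 0.14411991, -0.60789914,  0.302048  ]), 'ee_rot': array([ 9.93232739e-01,  1.16139512e-01, -1.06215668e-04, -5.73469891e-04]), 'ft_force': array([-0.32358787, -0.2505414 ,  0.32774773]), 'moment': array([0.00305512, 0.00542868, 0.02689451]), 'opening': 0.9966914279105714}
scene 56.08637661430479 [[0.345, 0.771, -0.535, 1.067], [0.939, -0.282, 0.2, -0.204], [0.003, -0.571, -0.821, 0.874], [0.0, 0.0, 0.0, 1.0]] 255.11410311573636 191.15287085233842
fixture [([235.0, 225.9], 0.92)]
shaft [([226.8, 193.2], 0.9)]
strap [([237.4, 211.7], 0.76)]
strap_tab []
spindle_boss [([237.2, 209.3], 0.78)]
spray_can [([344.9, 128.7], 0.92), ([233.1, 230.6], 0.53)]
wrench [([116.8, 217.0], 0.7)]
parts_tray [([112.8, 279.3], 0.74)]
spare_block [([371.3, 198.2], 0.56)]
side 43.02540916462986 [[-0.947, -0.195, 0.255, 0.237], [-0.321, 0.614, -0.721, 0.871], [-0.016, -0.765, -0.644, 0.891], [0.0, 0.0, 0.0, 1.0]] 263.18513521920687 189.86161801379697
fixture [([259.7, 194.1], 0.81)]
shaft [([286.1, 195.0], 0.78)]
strap [([238.0, 147.4], 0.6)]
strap_tab [([236.5, 147.0], 0.9)]
spindle_boss [([239.5, 144.5], 0.61)]
spray_can [([260.0, 301.2], 0.66)]
wrench []
parts_tray [([280.4, 125.0], 0.93)]
spare_block [([175.1, 297.0], 0.64)]
wrist 68.86759034059989 [[0.23, -0.937, -0.264, 0.222], [-0.973, -0.222, -0.062, -0.589], [-0.0, 0.271, -0.963, 0.385], [0.0, 0.0, 0.0, 1.0]] 257.9238984225858 193.80921980393407
fixture []
shaft []
strap []
strap_tab []
spindle_boss []
spray_can []
wrench []
parts_tray []
spare_block []
```

View pics/scene0.png

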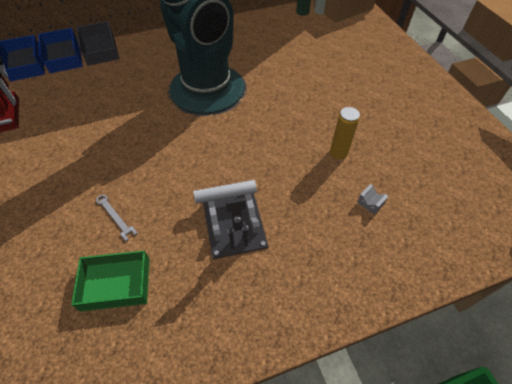

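View pics/side0.png

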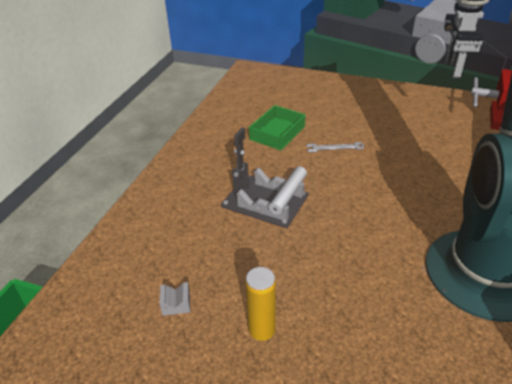

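The scene view shows the shaft at about (226,193) on the robot side of the fixture, and the strap upright at (238,230). The side view agrees: shaft (288,190), strap tab (238,145). Next I'll zoom in to get the fixture pose.

```bash
python3 - <<'E'
import cv2
a=cv2.imread('pics/scene0.png')[165:270,180:285]; b=cv2.imread('pics/side0.png')[120:235,210:325]
cv2.imwrite('pics/z_sc.png',cv2.resize(a,None,fx=5.5,fy=5.5,interpolation=cv2.INTER_CUBIC))
cv2.imwrite('pics/z_si.png',cv2.resize(b,None,fx=5,fy=5,interpolation=cv2.INTER_CUBIC))
E
```

```text
(no output)
```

View pics/z_sc.png

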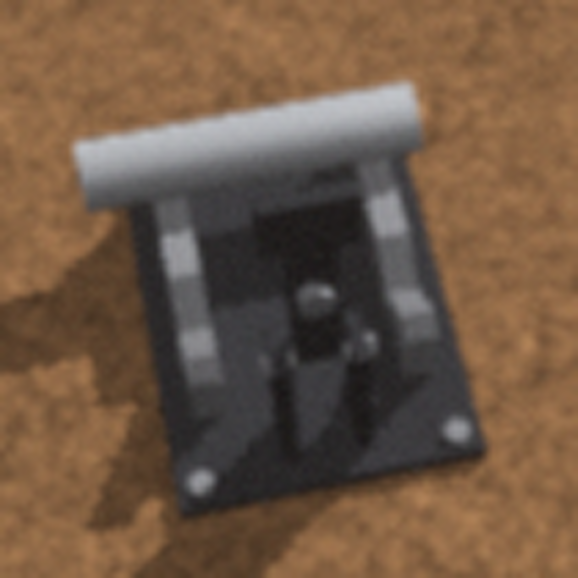

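View pics/z_si.png

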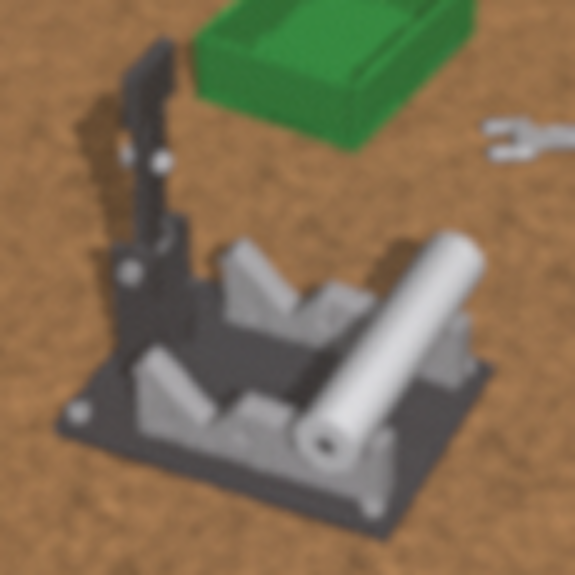

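```bash
cat > fit.py <<'E'
from h import *
from scipy.optimize import least_squares
def rz(p,q): # fixture-> world
    return R.from_euler('z',p[2]).apply(q)+[p[0],p[1],0]
if __name__=='__main__':
    f1=cams.grab_frame('scene'); f2=cams.grab_frame('side')
    c1,c2=cam(f1),cam(f2)
    S=lambda u,v:(u/5.5+180-.4,v/5.5+165-.4)
    D=lambda u,v:(u/5+210-.4,v/5+120-.4)
    cor=[(c1,S(184,514),[.086,-.075,.004]),(c1,S(485,453),[.086,.075,.004]),
     (c2,D(57,430),[.086,.075,.006]),(c2,D(388,539),[-.114,.075,0.003]),(c2,D(494,370),[-.114,-.075,.009])]
    sh=[(c1,S(83,177),[-.078,-.085,.0586]),(c1,S(414,112),[-.078,.085,.0586]),(c2,D(327,442),[-.078,.085,.0586]),(c2,D(458,262),[-.078,-.085,.0586])]
    def res(p,out=False):
        r=[]
        for c,uv,q in cor: r.append(proj(c,rz(p,np.array(q)))-uv)
        for c,uv,q in sh: r.append(proj(c,rz(p,np.array(q)+[0,p[3],0]))-uv)
        return np.concatenate(r)
    s=least_squares(res,[.6,0,0,0],loss='soft_l1'); print(s.x.round(4)); print(s.fun.reshape(-1,2).round(1).tolist())
    p=s.x
    for a in (1.4,1.5,1.6,1.65):
        # tab middle on lower(-x) face/ end
        for L in (.107,.124):
            q=np.array([.06-L*np.cos(a),0,.086+L*np.sin(a)])
            print(a,L,(5*(proj(c2,rz(p,q))-[209.6,119.6])).round(),(5.5*(proj(c1,rz(p,q))-[179.6,164.6])).round())
E
python3 fit.py
```

```text
[ 0.584  -0.0851 -0.124  -0.0083]
[[-1.0, -0.4], [0.1, -1.1], [-1.2, 0.2], [-0.0, 0.9], [0.4, -1.2], [-0.8, -0.4], [-0.2, 0.1], [-0.8, 0.9], [-1.2, -0.6]]
1.4 0.107 [173.  95.] [298. 187.]
1.4 0.124 [176.  69.] [295. 159.]
1.5 0.107 [154.  89.] [303. 207.]
1.5 0.124 [155.  61.] [301. 181.]
1.6 0.107 [136.  83.] [308. 228.]
1.6 0.124 [133.  55.] [307. 206.]
1.65 0.107 [127.  81.] [311. 239.]
1.65 0.124 [122.  53.] [310. 219.]
```

```bash
cat > go.py <<'E'
from h import *
P=[.584,-.0851,-.124]
import os,json
if os.path.exists('P.json'): P=json.load(open('P.json'))
def w(q): return R.from_euler('z',P[2]).apply(q)+[P[0],P[1],0]
def inv(p): return R.from_euler('z',-P[2]).apply(np.asarray(p)-[P[0],P[1],0])
def tool(yaw): # tool down, x axis at yaw
    return R.from_euler('z',yaw)*R.from_euler('x',np.pi)
def rows(q,yaw=None):
    """q = tip (97mm ahead) target in fixture coords"""
    s=monitor.sense(); r0=R.from_quat(s['ee_rot']); r1=tool(np.pi+P[2] if yaw is None else yaw)
    t=w(q)-r1.apply([0,0,.097]); d=r0.inv().apply(t-s['tcp_pos'])/.8; v=(r0.inv()*r1).as_rotvec()/(np.pi/2)
    print(np.r_[d,v].round(4).tolist())
def st():
    s=monitor.sense(); r=R.from_quat(s['ee_rot'])
    print('t',round(s['time_s'],2),'tip fx',(inv(s['tcp_pos']+r.apply([0,0,.097]))*1e3).round(1),'F',s['ft_force'].round(1),'Ffx',R.from_euler('z',-P[2]).apply(s['ft_force']).round(1),'op',round(s['opening'],3),'j',s['joint_positions'].round(2))
E
python3 -c "
from go import *
rows([-.15,0,.2]);st();rows([-.15,0,.2],1.6)"
```

```text
[0.5101, -0.5748, 0.0071, -0.0, -0.0001, -1.7729]
t 1.6 tip fx [-371.8 -573.4  205.6] F [ 0.2  0.2 -0. ] Ffx [ 0.1  0.3 -0. ] op 0.999 j [ 1.3   0.42 -0.01  1.61  0.    1.11 -0.05]
[0.5101, -0.5748, 0.0071, -0.0001, -0.0, -0.8704]
```

Emit:
servo_tool(rows=[-0.06, 0.51, -0.575, 0.005, 0, 0, -0.95, -0.06, 0.51, -0.575, 0.005, 0, 0, -0.95, -0.06, 0.51, -0.575, 0.005, 0, 0, -0.95, -0.06, 0.51, -0.575, 0.005, 0, 0, -0.95, -0.06, 0.51, -0.575, 0.005, 0, 0, -0.95, -0.06, 0.51, -0.575, 0.005, 0, 0, -0.95, -0.06, 0.51, -0.575, 0.005, 0, 0, -0.95, -0.06, 0.51, -0.575, 0.005, 0, 0, -0.95, -0.06, 0.51, -0.575, 0.005, 0, 0, -0.95, -0.06, 0.51, -0.575, 0.005, 0, 0, -0.95])

```text
time_s: 2.6
tcp_pos: [0.3812, -0.1657, 0.2998]
ee_rot: [0.648, 0.761, -0.0, 0.001]
ft_force: [0.7, -0.8, -0.1]
opening: 0.532
```

```bash
python3 -c "
from go import *
rows([-.15,0,.2]);st()"
```

```text
[0.1117, 0.0863, 0.0034, -0.0001, 0.0007, -0.8191]
t 2.6 tip fx [-191.2 -105.2  202.8] F [ 0.7 -0.8 -0.1] Ffx [ 0.8 -0.7 -0.1] op 0.532 j [ 0.86  0.06 -0.54  2.09  0.04  1.    0.46]
```

Emit:
servo_tool(rows=[0.06, 0.112, 0.086, 0, 0, 0, -0.82, 0.06, 0.112, 0.086, 0, 0, 0, -0.82, 0.06, 0.112, 0.086, 0, 0, 0, -0.82, 0.06, 0.112, 0.086, 0, 0, 0, -0.82, 0.06, 0.112, 0.086, 0, 0, 0, -0.82, 0.06, 0.112, 0.086, 0, 0, 0, -0.82, 0.06, 0.112, 0.086, 0, 0, 0, -0.82, 0.06, 0.112, 0.086, 0, 0, 0, -0.82, 0.06, 0.112, 0.086, 0, 0, 0, -0.82, 0.06, 0.112, 0.086, 0, 0, 0, -0.82])

```text
time_s: 3.6
tcp_pos: [0.4349, -0.0686, 0.2995]
ee_rot: [0.064, 0.998, -0.0, 0.0]
ft_force: [-0.0, 0.9, -0.2]
opening: 0.471
```

```bash
python3 -c "
from go import *
st()
f=cams.grab_frame('wrist');c=cam(f);cv2.imwrite('pics/w1.png',cv2.resize(f['pixels'],None,fx=1.5,fy=1.5,interpolation=cv2.INTER_CUBIC))
pts=[[.086,.075,.01],[.086,-.075,.01],[-.114,.075,.01],[-.114,-.075,.01],[-.078,.077,.0586],[-.078,-.093,.0586],[-.02,.044,.0465],[-.02,-.044,.0465],[-.02,.06,.0465],[-.02,-.06,.0465],[.034,.044,.0605],[.034,-.044,.0605],[.034,-.06,.0605],[.034,.06,.0605]]
for q in pts: print(q,(1.5*proj(c,w(np.array(q)))).round())
np.save('c1.npy',np.array([0]));import pickle;pickle.dump(c,open('c1.pkl','wb'))
"
```

```text
t 3.6 tip fx [-150.    -2.1  202.5] F [-0.   0.9 -0.2] Ffx [-0.1  0.9 -0.2] op 0.471 j [ 0.8   0.14 -0.76  2.03  0.11  1.01  1.43]
[0.086, 0.075, 0.01] [461. 481.]
[0.086, -0.075, 0.01] [319. 482.]
[-0.114, 0.075, 0.01] [469. 300.]
[-0.114, -0.075, 0.01] [307. 301.]
[-0.078, 0.077, 0.0586] [481. 358.]
[-0.078, -0.093, 0.0586] [278. 359.]
[-0.02, 0.044, 0.0465] [438. 411.]
[-0.02, -0.044, 0.0465] [340. 412.]
[-0.02, 0.06, 0.0465] [455. 411.]
[-0.02, -0.06, 0.0465] [323. 412.]
[0.034, 0.044, 0.0605] [438. 472.]
[0.034, -0.044, 0.0605] [341. 473.]
[0.034, -0.06, 0.0605] [323. 473.]
[0.034, 0.06, 0.0605] [456. 472.]
```

View pics/w1.png

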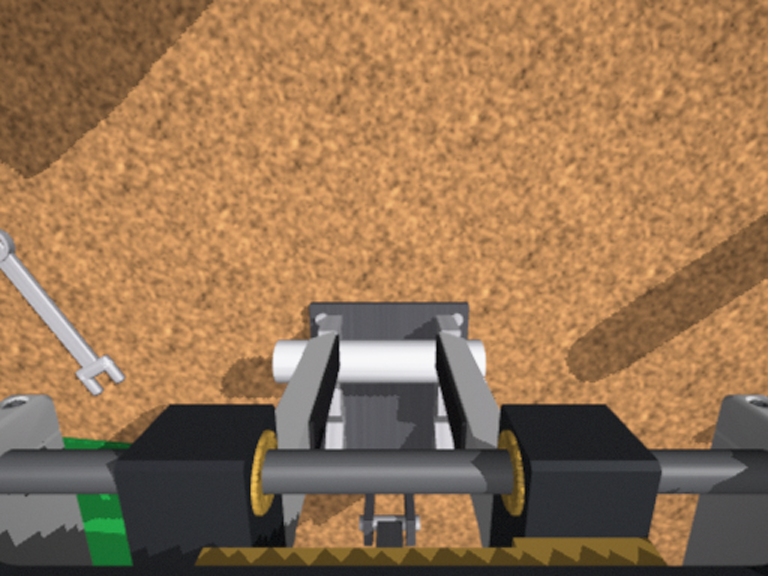

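The wrist view confirms the fit. The base corners are at (310,303) and (468,303) and the shaft spans 274 to 485, within about 2 mm of the prediction. I'll go down behind the shaft.

```bash
echo '[0.5855,-0.0851,-0.124]' > P.json; python3 -c "
from go import *
rows([-.125,-.001,.10]);rows([-.125,-.001,.049]);rows([-.118,-.001,.049]);rows([-.04,-.001,.049])"
```

```text
[-0.033, 0.0018, 0.1281, -0.0, 0.0001, -0.0043]
[-0.033, 0.0018, 0.1919, -0.0, 0.0001, -0.0043]
[-0.0418, 0.0018, 0.1919, -0.0, 0.0001, -0.0043]
[-0.1393, 0.0025, 0.1919, -0.0, 0.0001, -0.0043]
```

Emit:
servo_tool(rows=[0.06, -0.033, -0.001, 0.06, 0, 0, -0.004, 0.06, -0.033, -0.001, 0.12, 0, 0, -0.004, 0.06, -0.033, -0.001, 0.16, 0, 0, -0.004, 0.06, -0.033, -0.001, 0.18, 0, 0, -0.004, 0.06, -0.033, -0.001, 0.192, 0, 0, -0.004, 0.06, -0.033, -0.001, 0.192, 0, 0, -0.004])

```text
time_s: 4.25
tcp_pos: [0.4608, -0.0726, 0.1452]
ee_rot: [0.062, 0.998, 0.0, -0.001]
ft_force: [-0.9, 0.5, 0.2]
opening: 0.47
```

```bash
python3 -c "
from go import *
st()
f=cams.grab_frame('side');cv2.imwrite('pics/s2.png',cv2.resize(f['pixels'][90:260,160:360],None,fx=3.5,fy=3.5,interpolation=cv2.INTER_CUBIC))
"
```

```text
t 4.25 tip fx [-125.4   -2.9   48.2] F [-0.9  0.5  0.2] Ffx [-1.   0.3  0.2] op 0.47 j [ 0.64  0.45 -0.65  2.1   0.41  0.71  1.17]
```

View pics/s2.png

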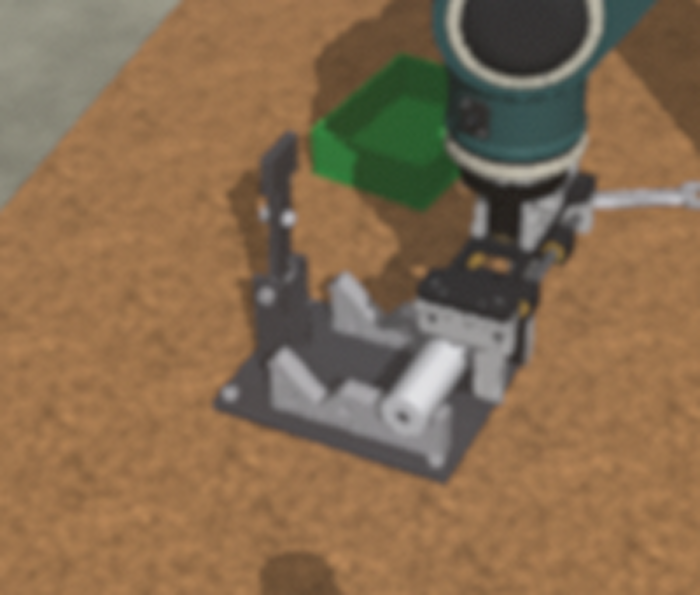

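The gripper is behind the shaft, with the fingers between the rails (side view around 490,350). Now I'll push gently.

Emit:
servo_tool(rows=[0.06, -0.006, 0.0025, 0, 0, 0, 0, 0.06, -0.012, 0.0025, 0, 0, 0, 0, 0.06, -0.016, 0.0025, 0, 0, 0, 0, 0.06, -0.02, 0.0025, 0, 0, 0, 0, 0.06, -0.024, 0.0025, 0, 0, 0, 0, 0.06, -0.028, 0.0025, 0, 0, 0, 0, 0.06, -0.033, 0.0025, 0, 0, 0, 0, 0.06, -0.038, 0.0025, 0, 0, 0, 0, 0.06, -0.043, 0.0025, 0, 0, 0, 0, 0.06, -0.048, 0.0025, 0, 0, 0, 0])

```text
time_s: 5.3
tcp_pos: [0.4997, -0.0754, 0.1458]
ee_rot: [0.061, 0.998, 0.0, -0.0]
ft_force: [-3.0, -0.3, 0.9]
opening: 0.472
```

```bash
python3 -c "
from go import *
st()
f=cams.grab_frame('side');cv2.imwrite('pics/s3.png',cv2.resize(f['pixels'][90:260,160:360],None,fx=3.5,fy=3.5,interpolation=cv2.INTER_CUBIC))
"
```

```text
t 5.3 tip fx [-86.4  -1.   48.8] F [-3.  -0.3  0.9] Ffx [-2.9 -0.7  0.9] op 0.472 j [ 0.61  0.5  -0.63  2.01  0.43  0.76  1.16]
```

View pics/s3.png

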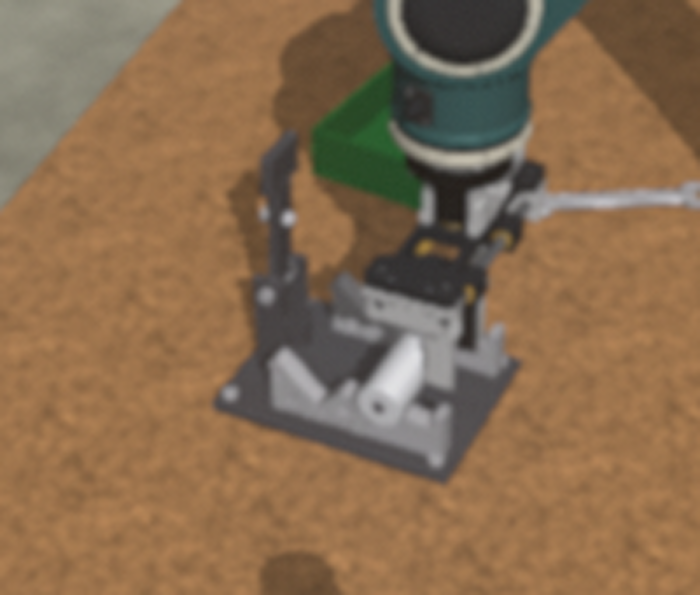

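Emit:
servo_tool(rows=[0.06, -0.006, 0, 0, 0, 0, 0, 0.06, -0.012, 0, 0, 0, 0, 0, 0.06, -0.018, 0, 0, 0, 0, 0, 0.06, -0.024, 0, 0, 0, 0, 0, 0.06, -0.03, 0, 0, 0, 0, 0, 0.06, -0.036, 0, 0, 0, 0, 0, 0.06, -0.042, 0, 0, 0, 0, 0, 0.06, -0.046, 0, 0, 0, 0, 0, 0.06, -0.05, 0, 0, 0, 0, 0, 0.06, -0.053, 0, 0, 0, 0, 0])

```text
time_s: 6.35
tcp_pos: [0.5419, -0.0806, 0.1458]
ee_rot: [0.061, 0.998, 0.0, 0.0]
ft_force: [0.8, 0.8, 0.9]
opening: 0.471
```

```bash
python3 -c "
from go import *
st()
f=cams.grab_frame('side');cv2.imwrite('pics/s4.png',cv2.resize(f['pixels'][90:260,160:360],None,fx=3.5,fy=3.5,interpolation=cv2.INTER_CUBIC))
"
```

```text
t 6.35 tip fx [-43.8  -0.9  48.8] F [0.8 0.8 0.9] Ffx [0.7 0.9 0.9] op 0.471 j [ 0.58  0.56 -0.62  1.91  0.44  0.8   1.17]
```

View pics/s4.png

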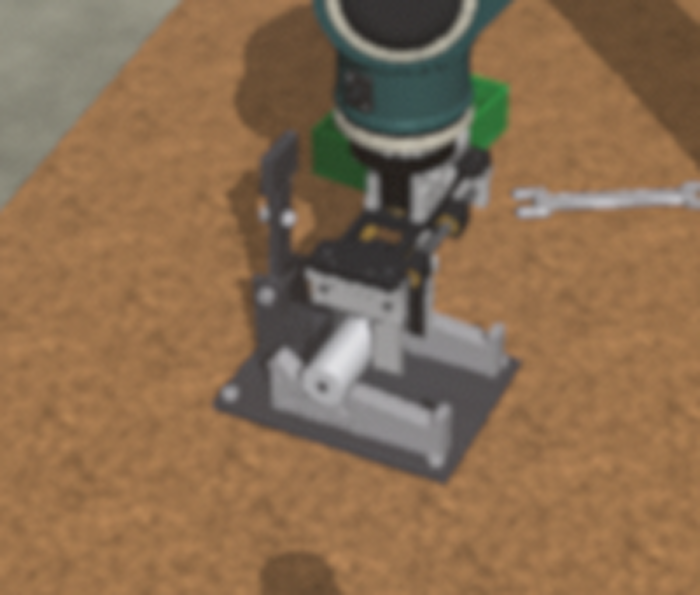

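Emit:
servo_tool(rows=[0.06, 0.015, 0, 0, 0, 0, 0, 0.06, 0.025, 0, 0, 0, 0, 0, 1, 0.025, 0, -0.05, 0, 0, 0, 1, 0.025, 0, -0.1, 0, 0, 0, 1, 0.025, 0, -0.16, 0, 0, 0, 1, 0.025, 0, -0.22, 0, 0, 0, 1, 0.025, 0, -0.265, 0, 0, 0, 1, -0.03, 0, -0.265, 0, 0, 0, 1, -0.09, 0, -0.265, 0, 0, 0, 1, -0.14, 0, -0.265, 0, 0, 0])

```text
time_s: 7.4
tcp_pos: [0.6537, -0.0949, 0.3579]
ee_rot: [0.062, 0.998, -0.001, 0.0]
ft_force: [-0.1, 0.2, 0.6]
opening: 0.004
```

```bash
python3 -c "
from go import *
st()
f=cams.grab_frame('side');a=cv2.resize(f['pixels'][90:260,160:360],None,fx=3,fy=3,interpolation=cv2.INTER_CUBIC)
cv2.imwrite('pics/s5.png',a)
c=cam(f); 
for y in (.077,-.093): print((3*(proj(c,w(np.array([0,y,.052])))-[160,90])).round())
for aa in (1.4,1.5,1.6): print(aa,(3*(proj(c,w(np.array([.06-.124*np.cos(aa),0,.086+.124*np.sin(aa)])))-[160,90])).round())
f=cams.grab_frame('scene');cv2.imwrite('pics/s5b.png',cv2.resize(f['pixels'][150:290,160:320],None,fx=4,fy=4,interpolation=cv2.INTER_CUBIC))
rows([.1,0,.26])
"
```

```text
t 7.4 tip fx [ 69.   -1.4 260.9] F [-0.1  0.2  0.6] Ffx [-0.2  0.2  0.6] op 0.004 j [ 0.57  0.53 -0.71  1.43  0.35  1.31  1.29]
[259. 337.]
[342. 228.]
1.4 [253. 130.]
1.5 [240. 125.]
1.6 [227. 122.]
[-0.0375, 0.0011, -0.0016, 0.0009, -0.0011, 0.0009]
```

View pics/s5.png

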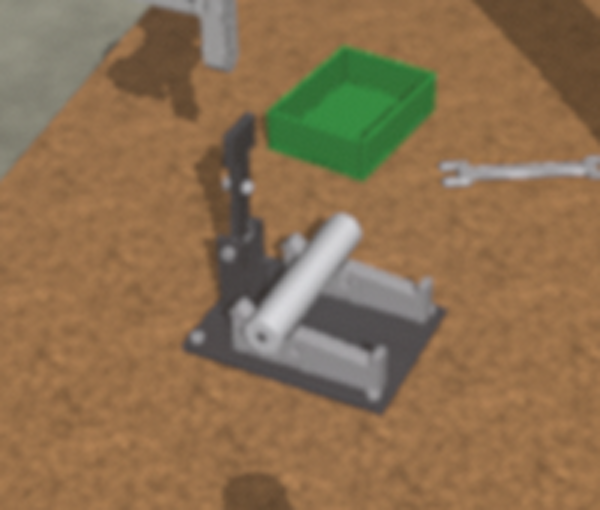

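View pics/s5b.png

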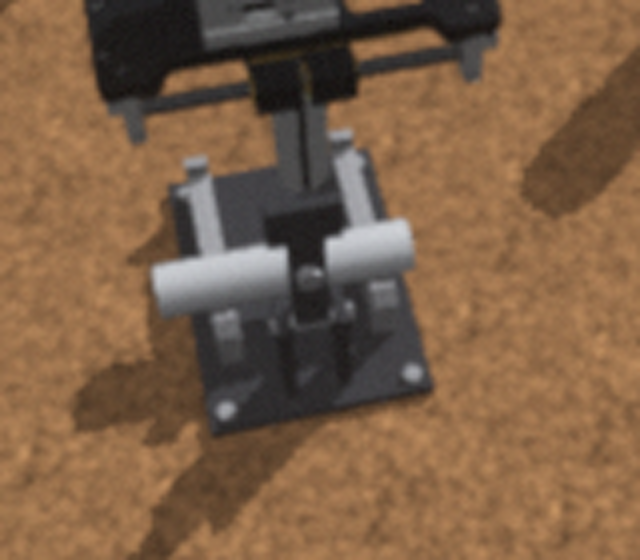

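The shaft is in the vees and clear of the arm: the side view puts its ends at (263,333) and (345,228), as predicted. The strap is at about 1.5 rad. Next I'll move behind the tab.

Emit:
servo_tool(rows=[1, -0.04, 0.001, 0, 0, 0, 0, 1, -0.04, 0.001, 0, 0, 0, 0, 1, -0.04, 0.001, 0.05, 0, 0, 0, 1, -0.04, 0.001, 0.088, 0, 0, 0, 1, -0.04, 0.001, 0.088, 0, 0, 0])

```text
time_s: 8.0
tcp_pos: [0.6821, -0.0974, 0.2838]
ee_rot: [0.061, 0.998, 0.0, -0.003]
ft_force: [0.5, 0.2, 1.0]
opening: 0.006
```

```bash
python3 -c "
from go import *
st()
f=cams.grab_frame('side');a=cv2.resize(f['pixels'][90:260,160:360],None,fx=3,fy=3,interpolation=cv2.INTER_CUBIC)
cv2.imwrite('pics/s6.png',a)
s=monitor.sense();tip=inv(s['tcp_pos']+R.from_quat(s['ee_rot']).apply([0,0,.097]))
for a in np.arange(1.5,-.11,-.1):
    k=np.sin(a)if a>0 else 0
    p=np.array([.06-.107*np.cos(a)+.005*np.sin(a)+.008*k,0,.086+.107*np.sin(a)+.005*np.cos(a)])
    d=p-tip; print(round(a,2),(p*1e3).round(1),'tool x,z',(np.array([-d[0],-d[2]])/.8).round(4))
"
```

```text
t 8.0 tip fx [ 96.8  -0.3 186.8] F [0.5 0.2 1. ] Ffx [0.5 0.3 1. ] op 0.006 j [ 0.53  0.64 -0.67  1.43  0.41  1.22  1.26]
1.5 [ 65.4   0.  193.1] tool x,z [ 0.0409 -0.0043]
1.4 [ 54.6   0.  192.3] tool x,z [ 0.0544 -0.0033]
1.3 [ 43.9   0.  190.4] tool x,z [ 0.0678 -0.0009]
1.2 [ 33.3   0.  187.5] tool x,z [0.081  0.0027]
1.1 [ 23.1   0.  183.6] tool x,z [0.0939 0.0076]
1.0 [ 13.1   0.  178.7] tool x,z [0.1063 0.0137]
0.9 [  3.7   0.  172.9] tool x,z [0.1181 0.0209]
0.8 [ -5.2   0.  166.2] tool x,z [0.1292 0.0293]
0.7 [-13.5   0.  158.8] tool x,z [0.1395 0.0387]
0.6 [-21.    0.  150.5] tool x,z [0.1489 0.0489]
0.5 [-27.7   0.  141.7] tool x,z [0.1573 0.06  ]
0.4 [-33.5   0.  132.3] tool x,z [0.1646 0.0718]
0.3 [-38.4   0.  122.4] tool x,z [0.1707 0.0841]
0.2 [-42.3   0.  112.2] tool x,z [0.1756 0.0969]
0.1 [-45.2   0.  101.7] tool x,z [0.1792 0.11  ]
-0.0 [-47.   0.  91.] tool x,z [0.1814 0.1234]
-0.1 [-47.    0.   80.3] tool x,z [0.1814 0.1367]
```

View pics/s6.png

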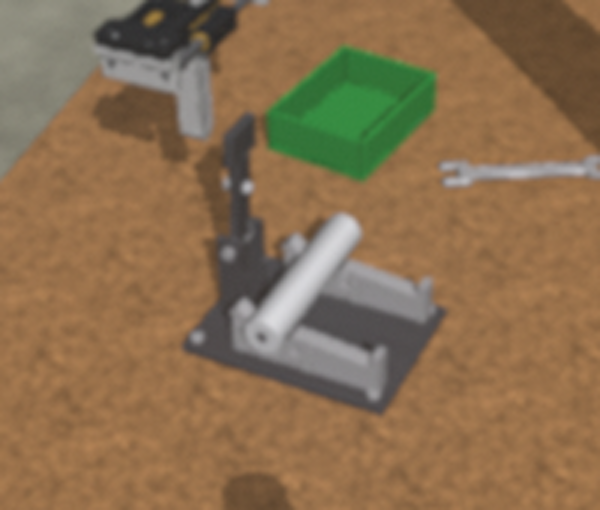

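Emit:
servo_tool(rows=[1, 0.015, 0, -0.004, 0, 0, 0, 1, 0.03, 0, -0.004, 0, 0, 0, 1, 0.038, 0, -0.004, 0, 0, 0, 1, 0.045, 0, -0.004, 0, 0, 0, 1, 0.054, 0, -0.003, 0, 0, 0, 1, 0.061, 0, -0.002, 0, 0, 0, 1, 0.068, 0, -0.001, 0, 0, 0, 1, 0.075, 0, 0.001, 0, 0, 0, 1, 0.081, 0, 0.003, 0, 0, 0, 1, 0.0875, 0, 0.005, 0, 0, 0])

```text
time_s: 9.05
tcp_pos: [0.6151, -0.0887, 0.2841]
ee_rot: [0.061, 0.998, -0.0, 0.001]
ft_force: [5.1, 0.3, 3.0]
opening: 0.004
```

```bash
python3 -c "
from go import *
st()
f=cams.grab_frame('side');a=cv2.resize(f['pixels'][90:260,160:360],None,fx=3,fy=3,interpolation=cv2.INTER_CUBIC)
cv2.imwrite('pics/s7.png',a)
"
```

```text
t 9.05 tip fx [3.000e+01 1.000e-01 1.871e+02] F [5.1 0.3 3. ] Ffx [5.1 0.9 3. ] op 0.004 j [ 0.61  0.52 -0.71  1.62  0.36  1.13  1.26]
```

View pics/s7.png

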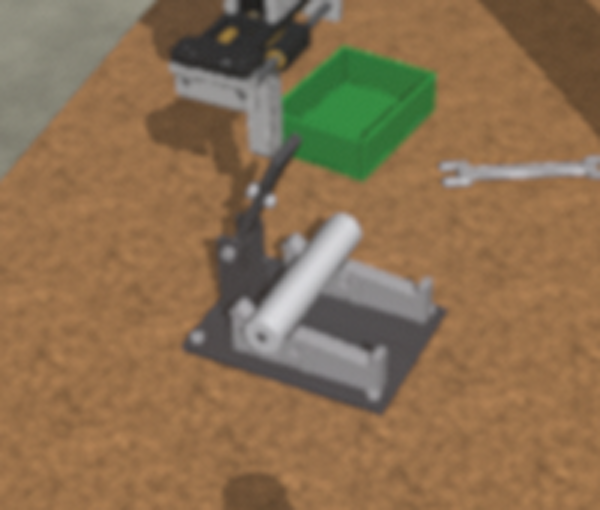

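Emit:
servo_tool(rows=[1, 0.006, 0, 0.003, 0, 0, 0, 1, 0.0125, 0, 0.006, 0, 0, 0, 1, 0.019, 0, 0.009, 0, 0, 0, 1, 0.025, 0, 0.0125, 0, 0, 0, 1, 0.031, 0, 0.016, 0, 0, 0, 1, 0.0365, 0, 0.02, 0, 0, 0, 1, 0.042, 0, 0.024, 0, 0, 0, 1, 0.047, 0, 0.029, 0, 0, 0, 1, 0.052, 0, 0.034, 0, 0, 0, 1, 0.0565, 0, 0.039, 0, 0, 0])

```text
time_s: 10.1
tcp_pos: [0.5699, -0.0833, 0.2519]
ee_rot: [0.061, 0.998, 0.0, 0.0]
ft_force: [4.6, -0.3, 1.3]
opening: 0.01
```

```bash
python3 -c "
from go import *
st()"
```

```text
t 10.1 tip fx [-1.570e+01 -1.000e-01  1.549e+02] F [ 4.6 -0.3  1.3] Ffx [4.6 0.2 1.3] op 0.01 j [ 0.64  0.48 -0.71  1.77  0.36  1.03  1.24]
```

```bash
python3 -c "
from go import *
f=cams.grab_frame('side');a=cv2.resize(f['pixels'][110:240,190:340],None,fx=4,fy=4,interpolation=cv2.INTER_CUBIC)
cv2.imwrite('pics/s8.png',a)
st()
"
```

```text
t 10.15 tip fx [-1.650e+01 -1.000e-01  1.543e+02] F [4.1 0.6 0.7] Ffx [4.  1.1 0.7] op 0.003 j [ 0.64  0.48 -0.71  1.77  0.36  1.03  1.24]
```

View pics/s8.png

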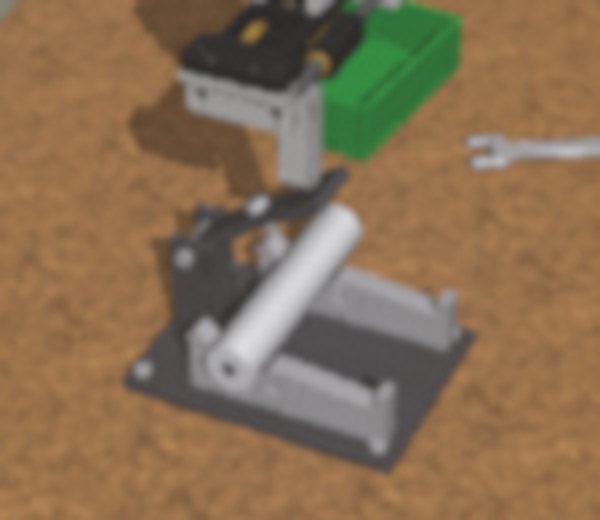

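Emit:
servo_tool(rows=[1, 0.005, 0, 0.005, 0, 0, 0, 1, 0.009, 0, 0.0105, 0, 0, 0, 1, 0.0133, 0, 0.016, 0, 0, 0, 1, 0.017, 0, 0.022, 0, 0, 0, 1, 0.0206, 0, 0.028, 0, 0, 0, 1, 0.0237, 0, 0.034, 0, 0, 0, 1, 0.0267, 0, 0.04, 0, 0, 0, 1, 0.0292, 0, 0.0465, 0, 0, 0, 1, 0.0316, 0, 0.053, 0, 0, 0, 1, 0.0316, 0, 0.053, 0, 0, 0])

```text
time_s: 11.15
tcp_pos: [0.5443, -0.0801, 0.2089]
ee_rot: [0.061, 0.998, 0.0, -0.001]
ft_force: [-1.0, 1.2, 0.1]
opening: 0.004
```

```bash
python3 -c "
from go import *
st()
f=cams.grab_frame('side');a=cv2.resize(f['pixels'][110:240,190:340],None,fx=4,fy=4,interpolation=cv2.INTER_CUBIC)
cv2.imwrite('pics/s9.png',a)
st()
"
```

```text
t 11.15 tip fx [-41.7  -0.2 111.9] F [-1.   1.2  0.1] Ffx [-1.1  1.1  0.1] op 0.004 j [ 0.64  0.49 -0.7   1.87  0.39  0.93  1.21]
t 11.2 tip fx [-4.160e+01 -1.000e-01  1.122e+02] F [-0.6 -0.6  0.4] Ffx [-0.5 -0.7  0.4] op 0.004 j [ 0.64  0.49 -0.7   1.87  0.39  0.93  1.21]
```

View pics/s9.png

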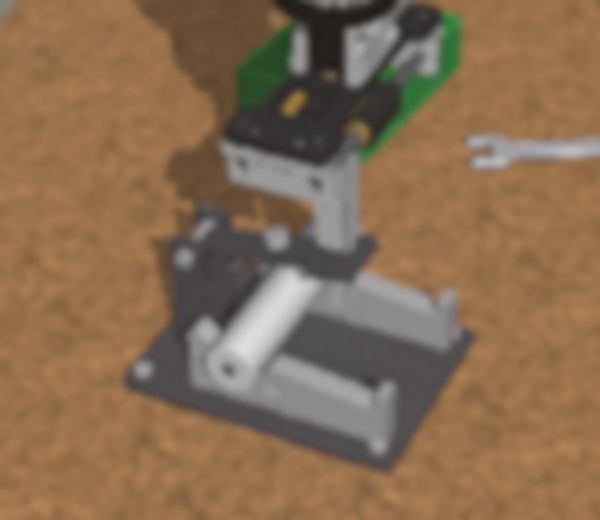

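Emit:
servo_tool(rows=[1, 0.001, 0, 0.00125, 0, 0, 0, 1, 0.002, 0, 0.0025, 0, 0, 0, 1, 0.003, 0, 0.00375, 0, 0, 0, 1, 0.004, 0, 0.005, 0, 0, 0, 1, 0.005, 0, 0.00625, 0, 0, 0, 1, 0.005, 0, 0.0075, 0, 0, 0])

```text
time_s: 11.8
tcp_pos: [0.541, -0.0797, 0.2038]
ee_rot: [0.061, 0.998, 0.0, -0.0]
ft_force: [2.6, -0.9, 4.0]
opening: 0.008
```

```bash
python3 -c "
from go import *
st()"
```

```text
t 11.8 tip fx [-4.490e+01 -1.000e-01  1.068e+02] F [ 2.6 -0.9  4. ] Ffx [ 2.6 -0.5  4. ] op 0.008 j [ 0.64  0.49 -0.7   1.88  0.39  0.91  1.21]
```

Now it is moving the hinge, so I'll step down in small increments.

Emit:
servo_tool(rows=[1, 0, 0, 0.00125, 0, 0, 0, 1, 0, 0, 0.0025, 0, 0, 0, 1, 0, 0, 0.00375, 0, 0, 0])

```text
time_s: 12.1
tcp_pos: [0.5408, -0.0796, 0.2005]
ee_rot: [0.061, 0.998, 0.0, -0.0]
ft_force: [-0.7, 0.1, 4.3]
opening: 0.002
```

Emit:
servo_tool(rows=[1, 0, 0, 0.00125, 0, 0, 0, 1, 0, 0, 0.0025, 0, 0, 0])

```text
time_s: 12.3
tcp_pos: [0.5407, -0.0796, 0.1985]
ee_rot: [0.061, 0.998, 0.0, -0.001]
ft_force: [-2.4, 0.4, 5.0]
opening: 0.005
```

Emit:
servo_tool(rows=[1, 0, 0, 0.00125, 0, 0, 0, 1, 0, 0, 0.002, 0, 0, 0])

```text
time_s: 12.5
tcp_pos: [0.5409, -0.0797, 0.197]
ee_rot: [0.061, 0.998, 0.0, -0.0]
ft_force: [-2.7, 0.3, 4.7]
opening: 0.004
```

Emit:
servo_tool(rows=[1, 0, 0, 0.00125, 0, 0, 0, 1, 0, 0, 0.002, 0, 0, 0])

```text
time_s: 12.7
tcp_pos: [0.541, -0.0797, 0.1955]
ee_rot: [0.061, 0.998, 0.0, -0.0]
ft_force: [-3.0, -0.1, 4.1]
opening: 0.006
```

Emit:
servo_tool(rows=[1, 0, 0, 0.00125, 0, 0, 0])

```text
time_s: 12.8
tcp_pos: [0.5411, -0.0797, 0.1946]
ee_rot: [0.061, 0.998, 0.0, -0.0]
ft_force: [-3.5, 0.2, 4.6]
opening: 0.005
```

Emit:
servo_tool(rows=[1, 0.0008, 0, 0.00125, 0, 0, 0, 1, 0.001, 0, 0.002, 0, 0, 0])

```text
time_s: 13.0
tcp_pos: [0.5406, -0.0797, 0.1931]
ee_rot: [0.061, 0.998, 0.0, 0.0]
ft_force: [1.3, -0.6, 2.8]
opening: 0.003
```

Emit:
servo_tool(rows=[1, 0, 0, 0.00125, 0, 0, 0])

```text
time_s: 13.1
tcp_pos: [0.5406, -0.0797, 0.1921]
ee_rot: [0.061, 0.998, 0.0, 0.0]
ft_force: [1.4, -0.1, 2.7]
opening: 0.003
```

Emit:
servo_tool(rows=[1, 0, 0, 0.00125, 0, 0, 0])

```text
time_s: 13.2
tcp_pos: [0.5405, -0.0797, 0.191]
ee_rot: [0.061, 0.998, 0.0, 0.0]
ft_force: [1.3, -0.0, 3.6]
opening: 0.006
```

Emit:
servo_tool(rows=[1, 0, 0, 0.00125, 0, 0, 0])

```text
time_s: 13.3
tcp_pos: [0.5405, -0.0796, 0.19]
ee_rot: [0.061, 0.998, 0.0, 0.0]
ft_force: [1.7, -1.1, 2.9]
opening: 0.006
```

Emit:
servo_tool(rows=[1, 0, 0, 0.00125, 0, 0, 0])

```text
time_s: 13.4
tcp_pos: [0.5404, -0.0796, 0.189]
ee_rot: [0.061, 0.998, 0.0, 0.0]
ft_force: [2.4, -1.2, 4.0]
opening: 0.004
```

```bash
python3 -c "
from go import *
st()
f=cams.grab_frame('side');a=cv2.resize(f['pixels'][110:240,190:340],None,fx=4,fy=4,interpolation=cv2.INTER_CUBIC)
c=cam(f)
for aa in (-.1,0,.1):
  for y in (-.022,.022): print(aa,(4*(proj(c,w(np.array([.06-.124*np.cos(aa),y,.086+.124*np.sin(aa)])))-[190,110])).round())
cv2.imwrite('pics/s10.png',a)
st()
f=cams.grab_frame('wrist');cv2.imwrite('pics/w10.png',cv2.resize(f['pixels'],None,fx=1.5,fy=1.5));st()
"
```

```text
t 13.4 tip fx [-45.4  -0.1  92. ] F [ 2.4 -1.2  4. ] Ffx [ 2.5 -0.9  4. ] op 0.004 j [ 0.63  0.51 -0.68  1.89  0.41  0.89  1.19]
-0.1 [377. 282.]
-0.1 [350. 320.]
0 [378. 267.]
0 [351. 306.]
0.1 [377. 252.]
0.1 [350. 291.]
t 13.45 tip fx [-45.4  -0.1  91.8] F [ 3.1 -0.9  2.1] Ffx [ 3.1 -0.5  2.1] op 0.006 j [ 0.63  0.51 -0.68  1.89  0.41  0.89  1.19]
t 13.5 tip fx [-45.5  -0.1  91.9] F [ 1.9 -0.1  1.5] Ffx [1.9 0.1 1.5] op 0.005 j [ 0.63  0.51 -0.68  1.89  0.41  0.89  1.19]
```

View pics/s10.png

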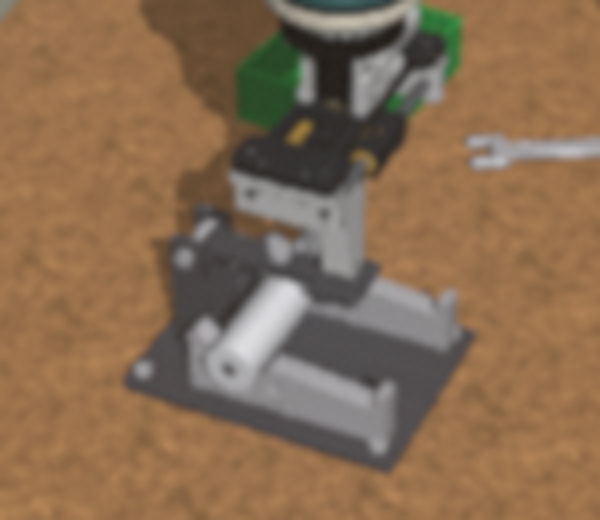

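View pics/w10.png

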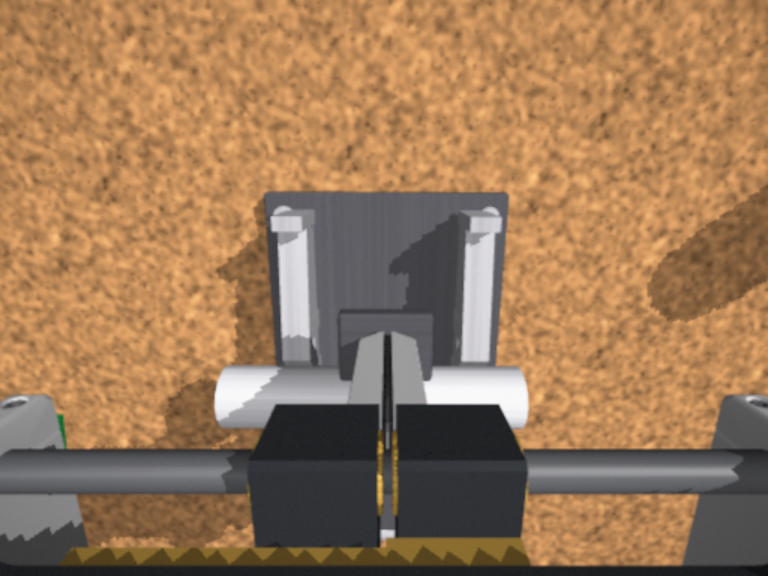

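Emit:
servo_tool(rows=[1, 0, 0, 0.00125, 0, 0, 0])

```text
time_s: 13.6
tcp_pos: [0.5403, -0.0796, 0.188]
ee_rot: [0.061, 0.998, 0.0, -0.0]
ft_force: [1.4, -0.3, 3.3]
opening: 0.006
```

Emit:
servo_tool(rows=[1, 0, 0, 0.00125, 0, 0, 0])

```text
time_s: 13.7
tcp_pos: [0.5402, -0.0796, 0.1869]
ee_rot: [0.061, 0.998, 0.0, -0.0]
ft_force: [0.6, 0.2, 5.3]
opening: 0.001
```

Emit:
servo_tool(rows=[1, 0, 0, 0.00125, 0, 0, 0])

```text
time_s: 13.8
tcp_pos: [0.5402, -0.0796, 0.1859]
ee_rot: [0.061, 0.998, 0.0, -0.0]
ft_force: [0.7, 0.2, 4.5]
opening: 0.004
```

Emit:
servo_tool(rows=[1, 0, 0, 0.00125, 0, 0, 0])

```text
time_s: 13.9
tcp_pos: [0.5402, -0.0796, 0.1849]
ee_rot: [0.061, 0.998, 0.0, -0.0]
ft_force: [0.8, -0.6, 3.9]
opening: 0.005
```

Emit:
servo_tool(rows=[1, 0, 0, 0.001, 0, 0, 0])

```text
time_s: 14.0
tcp_pos: [0.5402, -0.0795, 0.184]
ee_rot: [0.061, 0.998, 0.0, -0.0]
ft_force: [0.8, -0.5, 4.3]
opening: 0.004
```

Emit:
servo_tool(rows=[1, 0, 0, 0.001, 0, 0, 0])

```text
time_s: 14.1
tcp_pos: [0.5402, -0.0795, 0.1833]
ee_rot: [0.061, 0.998, 0.0, -0.0]
ft_force: [-0.3, -0.2, 4.9]
opening: 0.003
```

Emit:
servo_tool(rows=[1, 0, 0, 0.001, 0, 0, 0])

```text
time_s: 14.2
tcp_pos: [0.5402, -0.0796, 0.1825]
ee_rot: [0.061, 0.998, 0.0, -0.0]
ft_force: [-1.2, 0.0, 9.2]
opening: 0.002
```

Emit:
servo_tool(rows=[1, 0, 0, 0.001, 0, 0, 0])

```text
time_s: 14.3
tcp_pos: [0.5403, -0.0796, 0.1819]
ee_rot: [0.061, 0.998, -0.0, -0.0]
ft_force: [-3.3, -0.7, 14.7]
opening: 0.007
```

Emit:
servo_tool(rows=[1, 0, 0, 0, 0, 0, 0])

```text
time_s: 14.4
tcp_pos: [0.5403, -0.0796, 0.182]
ee_rot: [0.061, 0.998, -0.0, -0.0]
ft_force: [-2.8, -0.4, 10.5]
opening: 0.003
```

Emit:
servo_tool(rows=[1, 0, 0, 0, 0, 0, 0])

```text
time_s: 14.5
tcp_pos: [0.5403, -0.0796, 0.182]
ee_rot: [0.061, 0.998, -0.0, -0.0]
ft_force: [-1.5, -0.1, 10.1]
opening: 0.005
```

Emit:
servo_tool(rows=[1, 0, 0, 0.0005, 0, 0, 0])

```text
time_s: 14.6
tcp_pos: [0.5403, -0.0796, 0.1817]
ee_rot: [0.061, 0.998, -0.0, -0.0]
ft_force: [-3.0, -1.1, 15.6]
opening: 0.011
```

Emit:
servo_tool(rows=[1, 0, 0, 0, 0, 0, 0])

```text
time_s: 14.7
tcp_pos: [0.5403, -0.0795, 0.1818]
ee_rot: [0.061, 0.998, -0.0, -0.0]
ft_force: [-4.2, 0.3, 13.7]
opening: 0.008
```

Emit:
servo_tool(rows=[1, 0, 0, 0.0003, 0, 0, 0, 1, 0, 0, 0.0003, 0, 0, 0])

```text
time_s: 14.9
tcp_pos: [0.5403, -0.0795, 0.1816]
ee_rot: [0.061, 0.998, -0.0, 0.0]
ft_force: [-4.9, 0.4, 15.5]
opening: 0.0
```

Emit:
servo_tool(rows=[1, 0, 0, 0, 0, 0, 0])

```text
time_s: 15.0
tcp_pos: [0.5403, -0.0796, 0.1816]
ee_rot: [0.061, 0.998, -0.0, -0.0]
ft_force: [-5.0, -0.3, 15.4]
opening: 0.003
```

Steady at about 15.5 N. I'll release straight up, then back off clear of the fixture.

Emit:
servo_tool(rows=[1, 0, 0, -0.003, 0, 0, 0, 1, 0, 0, -0.01, 0, 0, 0, 1, 0, 0, -0.03, 0, 0, 0, 1, 0, 0, -0.08, 0, 0, 0, 1, 0, 0, -0.13, 0, 0, 0, 1, 0.06, 0, -0.15, 0, 0, 0, 1, 0.12, 0, -0.15, 0, 0, 0, 1, 0.15, 0, -0.15, 0, 0, 0, 1, 0.15, 0, -0.15, 0, 0, 0])

```text
time_s: 15.9
tcp_pos: [0.4188, -0.0647, 0.3021]
ee_rot: [0.061, 0.998, -0.002, 0.0]
ft_force: [0.8, -0.5, -0.2]
opening: 0.007
```

```bash
python3 -c "
from go import *
st()
f=cams.grab_frame('side');a=cv2.resize(f['pixels'][110:240,190:340],None,fx=4,fy=4,interpolation=cv2.INTER_CUBIC)
c=cam(f)
for aa in (-.1,-.05,0,.1):
  for y in (-.022,.022): print(aa,(4*(proj(c,w(np.array([.06-.124*np.cos(aa),y,.086+.124*np.sin(aa)])))-[190,110])).round())
for y in (.077,-.093): print((4*(proj(c,w(np.array([0,y,.052])))-[190,110])).round())
cv2.imwrite('pics/s11.png',a)
f=cams.grab_frame('scene');cv2.imwrite('pics/c11.png',cv2.resize(f['pixels'],None,fx=1.5,fy=1.5,interpolation=cv2.INTER_CUBIC))
"
```

```text
t 15.9 tip fx [-167.9   -0.7  205.1] F [ 0.8 -0.5 -0.2] Ffx [ 0.9 -0.4 -0.2] op 0.007 j [ 0.87  0.1  -0.82  2.06  0.09  1.01  1.45]
-0.1 [377. 282.]
-0.1 [350. 320.]
-0.05 [378. 274.]
-0.05 [350. 313.]
0 [378. 267.]
0 [351. 306.]
0.1 [377. 252.]
0.1 [350. 291.]
[226. 369.]
[336. 225.]
```

View pics/s11.png

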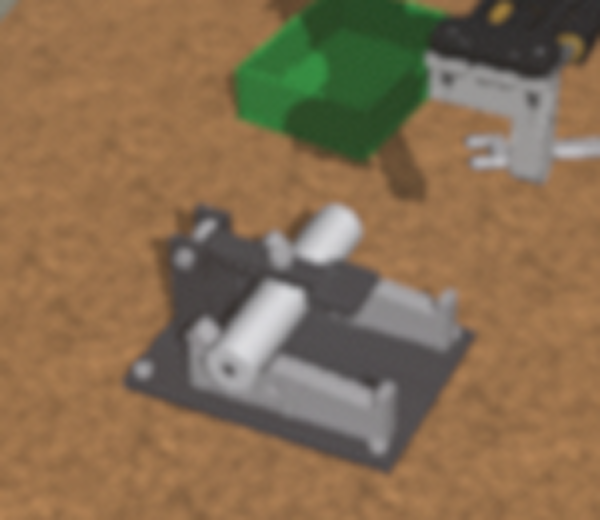

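View pics/c11.png

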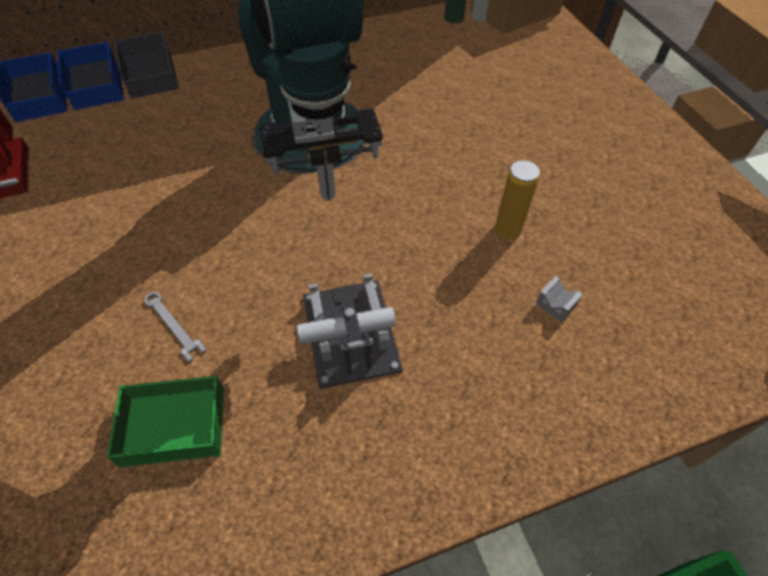

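The strap is down across the seated shaft at about -0.05 rad, with its tab corners at (378,272) and (350,318). The shaft's near end is at (228,369), as predicted for the seat. The bystanders haven't moved and the arm is clear, so I'm handing in.

```bash
python3 -c "
from station import order
print(order.sign_off())"
```

```text
the job is handed in; nothing more can be done
None
```

The bar is seated in the vees and clamped, and the job is handed in at about 16 s of the 54 s allowed. The sign-off gave no verdict.

- **Bar:** I rolled it up the ramp with two fingertips between the rails. The last reading while pushing it up the ramp was about 3 N. It dropped over the crest, and I backed off so it could settle freely. The side camera showed both ends within about 2 mm of the seat position.
- **Strap:** I swung it down with the closed fingertips on the tab. The ball met the bar at about -0.05 rad. I then pressed to a steady 15.5 N, with no reading above 15.6 N, and lifted straight off.
- **Last checks:** After release the strap stayed down across the bar, the bar was still in the vees, and the other things on the bench had not moved. The arm was clear, with near-zero force on the tool.
- **Disagreement:** While the strap was moving slowly, the force read only about 3–5 N, not the 6 N stated for the hinge. The rise when the ball touched the bar was still clear.
- **Not tested:** I did not tug the clamp. That it grips firmly rests on the pressing force and on the strap staying put.

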